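Put the small glaze jar away in the studio drawer

TASK

Pick up the small squat jar with the lid and set it down (do not drop it) standing upright in the open drawer of the low wooden drawer unit, let go of it, then slide the drawer fully shut with the jar still standing inside. Leave the taller jar and the open cup that stand near it where they are.

Things in the scene. Friction and masses are not known exactly. Their poses are not given: they have to be found in the camera images.
- small_jar: The jar to put away: squat white plastic jar with a white screw lid and a plain paper label, round, 50 mm diameter over body and lid alike (the lid is the top 16 mm), 48 mm high overall, 80 to 170 g. Stands upright on the table. Origin: centre of its underside; z up along its axis; its yaw means nothing.
- tall_jar: Bystander: a white lidded jar of the same make but taller, 56 mm diameter, 84 mm high. Origin: centre of its underside; z up.
- cup: Bystander: a plain white ceramic cup without handle or lid, open at the top, 60 mm diameter at the rim, 60 mm high. Origin: centre of its underside; z up.
- chest_drawer0 (a joint): How far the drawer is open, in m: 0 fully shut (hard stop), 0.19 its furthest; starts 0.12 to 0.16 open. Slides with about 1 N of friction, stays where it is left, no latch or spring. It belongs to a low light-wood unit fixed on the table, 270 mm deep, 220 mm wide, 100 mm high, drawer front towards the robot.
- drawer_floor (a point): Point on the drawer's inner floor (22 mm above the table), midway across, 50 mm behind its front wall; moves with it. x points into the unit (shutting direction), y left seen from the robot. Floor: x -50 to 175 mm, y +-89 mm; walls 6 mm thick, 56 mm above it; front panel 15 mm thick, 65 mm above it, outer face at x -71 mm. Uncovered: x -50 mm to opening - 56 mm; 66 mm high under the unit's top.
- chest_drawer0_handle (a point): Middle of the drawer's handle, a steel bar 11 mm thick and 110 mm long, level along the drawer's y, 62 mm above the table, its axis 35 mm in front of the front panel's outer face; moves with the drawer, same axes as the drawer floor. The unit's top is 38 mm higher than the bar. Pushing the bar along +x shuts the drawer.
Not all that is in view belongs to the job. What is shaped like the small_jar but purple or turquoise is not meant.

How it is judged:
On the way:
1. the small jar stands upright on the floor of the open drawer, let go (x of small_jar in the frame of drawer_floor between -0.048 and 0.17 m and y of small_jar in the frame of drawer_floor between -0.087 and 0.087 m and z of small_jar in the frame of drawer_floor between -0.005 and 0.008 m and angle between small_jar's own z axis and vertical below 0.17 rad and linear speed of small_jar below 0.03 m/s and contact force between the fingers and small_jar below 0.1 N and value of joint chest_drawer0 above 0.05 m), for 0.2 s.
At the end, for the whole second after the job is handed in: The drawer is shut to within 10 mm of its stop, and the small jar is at rest inside it, standing upright (within 10 degrees) on the drawer's floor (value of joint chest_drawer0 below 0.01 m and x of small_jar in the frame of drawer_floor between -0.048 and 0.17 m and y of small_jar in the frame of drawer_floor between -0.087 and 0.087 m and z of small_jar in the frame of drawer_floor between -0.005 and 0.008 m and angle between small_jar's own z axis and vertical below 0.17 rad and linear speed of small_jar below 0.02 m/s); the robot touches nothing.
It fails at once if the small jar is dropped (falls freely faster than 0.8 m/s, a drop of more than 30 mm) (contact force between the fingers and small_jar below 0.05 N and linear speed of small_jar above 0.8 m/s).
It fails at once if the taller jar or the open cup is moved by more than 40 mm or knocked over (distance of any of tall_jar, cup from where it was at the start of the episode above 0.04 m or angle between any of tall_jar, cup's own z axis and vertical above 0.5 rad).
It also fails if it takes over 51 s, if anything falls off the work surface, if the arm or the gripper's body presses on something with over 40 N, if the wrist force passes 120 N, or if a joint passes its speed limit or range.

ROBOT

A 6-joint arm with a two-finger parallel gripper is mounted at the origin on the work surface. World frame = base frame: x ahead of the robot, y to its left, z up, the work surface at z = 0. Lengths are in m, angles in rad, forces in N, time in s.
With the tool pointing down it reaches from about 0.3 to 0.875 m from the base axis. Payload 6.4 kg.
Tool frame: the origin (TCP) lies at the very end of the fingers, on their centre line; the grasp point (between the pads) lies 19 mm behind it; z points along the fingers, y is the direction in which the jaws open and shut (so a half turn about z gives the same grasp; the last joint's range is limited). The gripper opens to 85 mm and grips with 20 to 120 N. Pads are 22 mm wide; open, the fingers measure 114 mm over their backs; the gripper's body (76 mm by 85 mm) begins 54 mm behind the grasp point. The pads swing forward as they close: fully open they stand 13 mm farther back than shut.
Start: joints at [0.963, 0.181, 1.607, -0, 1.354, -0.206], TCP at [0.225, 0.529, 0.231] pointing down, gripper open.
Joint ranges: [-2.99, 2.99], [-0.89, 2.07], [0.3, 2.58], [-1.14, 4.28], [0, 2.63], [-3.12, 3.12]. Speed limits (rad/s): [2.57, 2.57, 3.01, 3.14, 3.14, 3.14].

INTERFACE

Orientations are given as a unit quaternion [w, x, y, z].
In Python, from bench import * gives the robot as it stands.
- The arm moves only by the tool arm_command, never from a script. Its argument "motion" is text: rows parted by semicolons, each of 7 numbers parted by spaces: the shift along the tool's x, y, z in units of 0.2 m (1.0 is 0.2 m), then the turn, a rotation vector about the tool's x, y, z in units of 60 degrees (1.0 is 60 degrees), then the opening, from 0 (shut) to 1 (fully open). In form: tx ty tz ax ay az grip; .... A call has 1 to 10 rows; each row shifts and turns the pose as measured when the row begins, along the tool's axes as they then stand; what a row does not reach is not made up. A row lasts 1/12 s, in which the tool goes at most 41.7 mm and 7.16 degrees, less where a joint would pass 70% of its speed; a pose out of reach is approached as far as the arm can. A call with a number of a shift or a turn outside -1 to 1 is refused whole. A call with a gripper value outside its range is refused whole. The fingers move at their own pace and stop on an object; the grip force is fixed at half the most. Time passes only in rows, so rows that do not move let the fingers close. It gives the time, the measured TCP pose, the force and the opening at its end, in the units of the state.
- get_obs(): the state, without advancing time (a new reading comes with each control period).
- camera(name): name is "side" or "top"; returns a dict with "img" (400x640x3 uint8, red, green, blue), "intrinsics" (3x3 intrinsics, pixels), "pose" (4x4, takes a point from camera to world coordinates). Camera axes: x right, y down, z forward; pixel columns grow to the right and rows downward; lengths in m; the calibration is good to about 2 mm. A picture is of the moment at which its call begins. There is no depth.
- hand_in(): hands the job in, once; it reports no verdict.
Trained networks look in the newest picture that a camera, given by its name, has taken for a name from the list of things; names that differ only in an ending like _2 or _b are one class to them, and where a whole thing is asked for, a point or a joint stands for the part that bears it (a point fixed in the world has none). Each returns a list of dicts, best first, with "conf" (0 to 1); they miss things now and then, are a little off and sometimes report something else, mostly with a low value. They report only what shows in the picture. A call takes as long as a camera call. They do not tell look-alikes from the thing itself.
- search_frame(camera, target): "box" ([left, top, right, bottom] in pixels, round what is visible of it).
The state is a dict: "time_s": time; "q": joint angles; "dq": joint speeds; "joint_efforts": joint torques, N m; "eef_pos": TCP position; "eef_rot": TCP orientation; "wrist_force": force on the tool from outside, world axes, zero at the start; "torque": the same for the moment, N m; "opening": opening from 0.0 (shut) to 1.0 (fully open).
Only numpy, scipy, OpenCV 4.12 (cv2) and the standard library are available. Lean on these libraries where they do the work, as an engineer would, in place of code of your own. Each camera call takes 0.05 s, during which the arm holds its last target.

## Working session

There is one attempt and no reset: what is moved stays moved. The work goes in short steps, Python scripts to look and compute and a tool call to move; the robot and the scene stay as the last step left them, time stands still between calls to the robot, and variables do not carry over. Pictures are saved under pics/ and viewed, and the job is handed in when it is done.

Besides the shell and the picture viewer there is one more tool, called after "Call:" in YAML: its name, and indented under it one key for each argument. arm_command: Moves the arm, as the interface text tells. Shifts and turns lie within -1 to 1; 1 stands for 0.2 m of shift or 60 degrees of turn. Its arguments: {"type":"object","properties":{"motion":{"type":"string"}},"required":["motion"]}

```bash
mkdir -p pics; ls; cat > h.py <<'E'
from bench import *
import numpy as np, cv2
def shot(n,f):
    c=camera(n); cv2.imwrite('pics/'+f,cv2.cvtColor(c['img'],cv2.COLOR_RGB2BGR)); return c
def ray(c,u,v,z):
    K=np.array(c['intrinsics']);T=np.array(c['pose'])
    d=T[:3,:3]@np.linalg.inv(K)@[u,v,1]; o=T[:3,3]
    return o+d*(z-o[2])/d[2]
def proj(c,p):
    K=np.array(c['intrinsics']);T=np.array(c['pose'])
    q=K@(T[:3,:3].T@(np.array(p)-T[:3,3])); return q[:2]/q[2]
E
python3 - <<'E'
from h import *
for n in ['top','side']:
    c=shot(n,n+'0.png'); print(n,np.round(c['pose'],3).tolist(),np.round(c['intrinsics'],1).tolist())
    for t in ['small_jar','tall_jar','cup','chest_drawer0','drawer_floor','chest_drawer0_handle']:
        print(t,[(np.round(d['box']).tolist(),round(d['conf'],2)) for d in search_frame(n,t)])
print(get_obs())
E
```

```text
pics
top [[-0.022, -0.983, 0.183, 0.347], [-1.0, 0.023, 0.007, -0.11], [-0.012, -0.183, -0.983, 1.192], [0.0, 0.0, 0.0, 1.0]] [[510.6, 0.0, 316.9], [0.0, 510.6, 203.3], [0.0, 0.0, 1.0]]
small_jar [([356.0, 284.0, 378.0, 305.0], 0.82), ([308.0, 216.0, 333.0, 244.0], 0.62), ([347.0, 245.0, 370.0, 266.0], 0.6), ([361.0, 205.0, 381.0, 231.0], 0.6), ([390.0, 266.0, 412.0, 286.0], 0.55)]
tall_jar [([354.0, 150.0, 381.0, 183.0], 0.81)]
cup [([436.0, 215.0, 467.0, 246.0], 0.71), ([169.0, 160.0, 269.0, 249.0], 0.24)]
chest_drawer0 [([168.0, 161.0, 262.0, 240.0], 0.98)]
drawer_floor [([166.0, 160.0, 269.0, 246.0], 0.62)]
chest_drawer0_handle [([166.0, 160.0, 269.0, 246.0], 0.68)]
side [[0.984, -0.14, 0.109, 0.481], [-0.177, -0.759, 0.626, -0.721], [-0.005, -0.636, -0.772, 0.822], [0.0, 0.0, 0.0, 1.0]] [[402.3, 0.0, 327.1], [0.0, 402.3, 200.9], [0.0, 0.0, 1.0]]
small_jar [([218.0, 247.0, 246.0, 275.0], 0.94), ([300.0, 240.0, 323.0, 267.0], 0.8), ([260.0, 234.0, 284.0, 267.0], 0.78), ([245.0, 276.0, 266.0, 303.0], 0.78), ([285.0, 204.0, 307.0, 228.0], 0.62)]
tall_jar [([344.0, 217.0, 370.0, 260.
[... 188 characters left out ...]
, 111.0, 345.0, 179.0], 0.87)]
{'time_s': 0.7, 'q': array([ 9.62696245e-01,  1.80766072e-01,  1.60701575e+00,  2.43300959e-05,
        1.35376866e+00, -2.06297148e-01]), 'dq': array([-0.00073874, -0.00100346,  0.00010793, -0.00037484, -0.00081298,
       -0.00122903]), 'joint_efforts': array([-2.12237930e-03, -4.44710004e+01, -3.51621473e+01, -2.32039865e-04,
        6.18893155e-04, -2.30512974e-06]), 'eef_pos': array([0.22485706, 0.52923293, 0.23129993]), 'eef_rot': array([-2.55713774e-06,  1.99555314e-01,  9.79886563e-01,  2.40675617e-05]), 'wrist_force': array([-0.27204536,  0.280346  , -0.76931369]), 'torque': array([-0.00844478, -0.0571989 ,  0.01465913]), 'opening': 0.9988406171752647}
```

```bash
python3 - <<'E'
import cv2
t=cv2.imread('pics/top0.png'); cv2.imwrite('pics/top0c.png',cv2.resize(t[120:330,290:490],None,fx=2.8,fy=2.8,interpolation=cv2.INTER_CUBIC))
s=cv2.imread('pics/side0.png'); cv2.imwrite('pics/side0c.png',cv2.resize(s[90:360,190:400],None,fx=2.2,fy=2.2,interpolation=cv2.INTER_CUBIC))
E
```

```text
(no output)
```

View pics/top0.png

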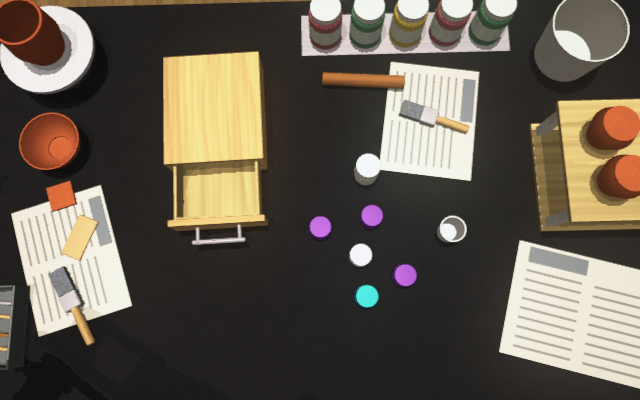

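View pics/side0.png

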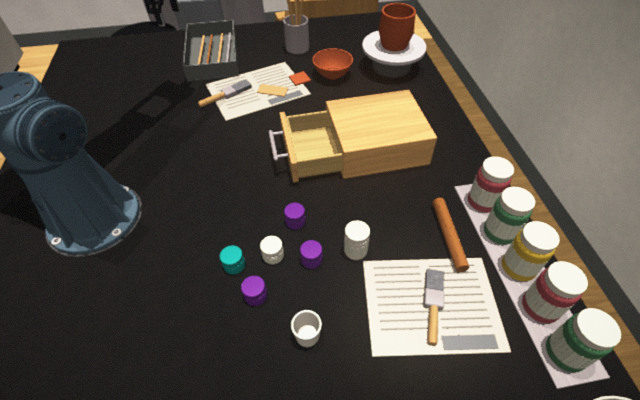

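```bash
true
```

```text
(no output)
```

View pics/side0c.png

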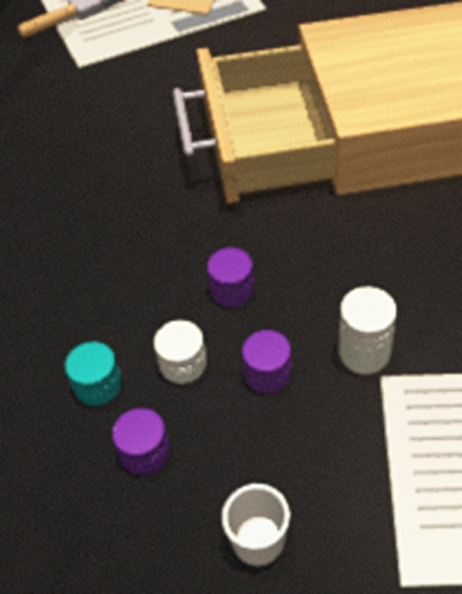

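View pics/top0c.png

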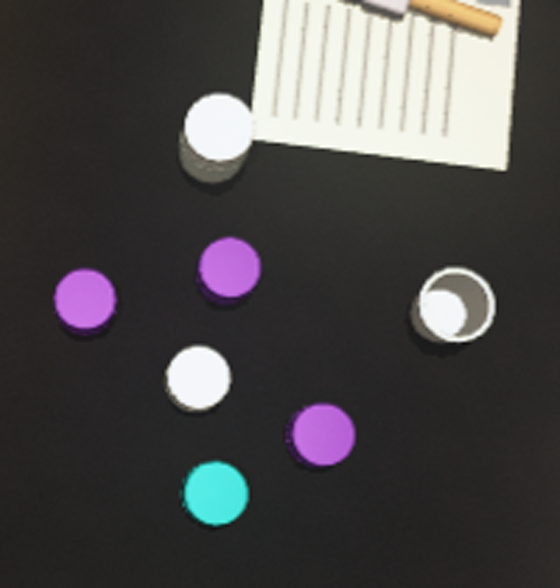

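Top view: the white squat jar is at (360,255). Look-alikes are purple at (320,227), (372,215) and (405,275), and turquoise at (367,296). The tall jar is at (368,167) and the cup at (453,229). The crops confirm the white lidded one at (360,255), which is (272,250) in the side view. The drawer front is at about row 222 and the handle bar at (218,241).

```bash
cat >> h.py <<'E'
def blob(c,box,lo):
    x0,y0,x1,y1=box; g=c['img'][y0:y1,x0:x1].astype(int)
    m=((g.min(2)>lo)).astype('uint8')
    n,l,s,ce=cv2.connectedComponentsWithStats(m); i=1+np.argmax(s[1:,4]); return ce[i]+[x0,y0],s[i]
E
python3 - <<'E'
from h import *
from scipy.spatial.transform import Rotation as R
c=camera('top')
p,s=blob(c,(340,238,382,272),190); print('jar',p,s,ray(c,*p,0.048))
w=ray(c,p[0]-s[2]/2,p[1],.048)-ray(c,p[0]+s[2]/2,p[1],.048);print('diam',np.linalg.norm(w))
for nm,u,v in [('p1',320,227),('p2',372,215),('p3',405,275),('tq',367,296)]: print(nm,ray(c,u,v,.048).round(3))
print('tall',ray(c,368,166,.084).round(3),'cup',ray(c,453,229,.06).round(3))
d=camera('side'); q,s2=blob(d,(256,232,290,268),150); print('side',q,s2, 'pred lid/mid',proj(d,ray(c,*p,0.048)))
cv2.imwrite('pics/dr.png',cv2.resize(c['img'][40:260,150:280][:,:,::-1],None,fx=2.7,fy=2.7,interpolation=cv2.INTER_CUBIC))
cv2.imwrite('pics/drs.png',cv2.resize(d['img'][85:195,255:445][:,:,::-1],None,fx=4,fy=4,interpolation=cv2.INTER_CUBIC))
E
```

```text
jar [360.43163539 254.36193029] [ 10   6  22  22 373] [ 0.44110344 -0.1965157   0.048     ]
diam 0.049132036821696944
p1 [ 0.505 -0.108  0.048]
p2 [ 0.53  -0.226  0.048]
p3 [ 0.393 -0.294  0.048]
tq [ 0.349 -0.208  0.048]
tall [ 0.635 -0.218  0.084] cup [ 0.492 -0.404  0.06 ]
side [270.55451713 244.59190031] [  4   4  22  19 321] pred lid/mid [271.0555019  244.19195328]
```

View pics/dr.png

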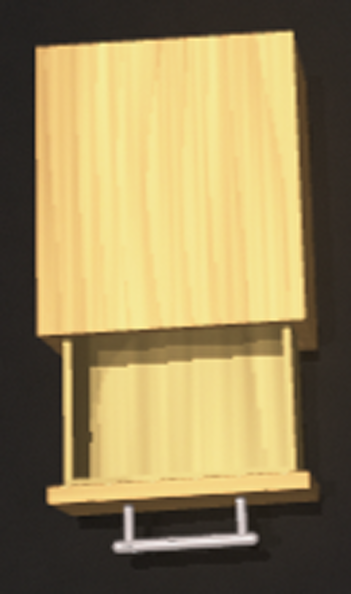

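View pics/drs.png

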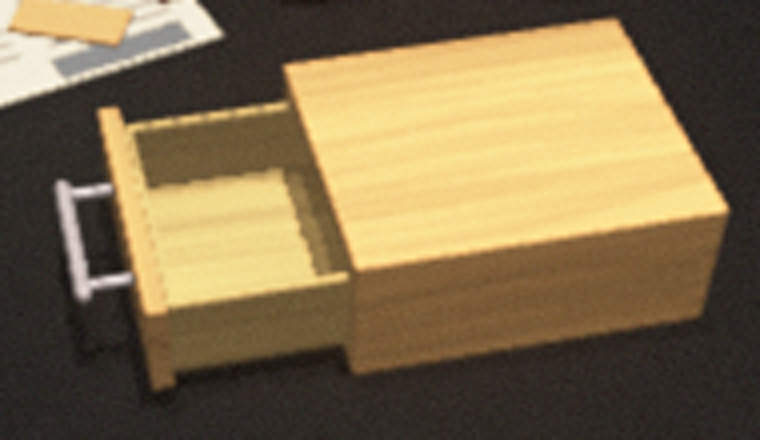

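```bash
python3 - <<'E'
from h import *
c=camera('top')
f=lambda u,v,z: ray(c,150+u/2.7-.3,40+v/2.7-.3,z)
C=[f(*a,.1) for a in [(36,46),(294,31),(304,320),(37,336)]]
for x in C: print('top',x.round(4))
print([np.linalg.norm(C[i]-C[(i+1)%4]).round(3) for i in range(4)])
h1,h2=f(115,547,.062),f(256,538,.062); print('handle',h1,h2,(h1+h2)/2,np.linalg.norm(h1-h2))
for a in [(47,488),(310,472),(47,503),(310,487)]: print('panel',f(*a,.087).round(4))
ctr=sum(C)/4; front=(C[2]+C[3])/2; back=(C[0]+C[1])/2
a=back-front; yaw=np.arctan2(a[1],a[0]); b=C[3]-C[2]; yaw2=np.arctan2(-b[0],b[1]); b=C[0]-C[1]; yaw3=np.arctan2(-b[0],b[1]);b=h1-h2
print(ctr,front,yaw,yaw2,yaw3,np.arctan2(-b[0],b[1]))
yaw=np.mean([yaw,yaw2,yaw3]); X=np.array([np.cos(yaw),np.sin(yaw)])
print('handle->front along', X@(front-(h1+h2)/2)[:2], 'lat',np.array([-X[1],X[0]])@(front-(h1+h2)/2)[:2])
E
```

```text
top [0.902  0.2453 0.1   ]
top [0.9097 0.0246 0.1   ]
top [0.6542 0.0166 0.1   ]
top [0.6461 0.2359 0.1   ]
[np.float64(0.221), np.float64(0.256), np.float64(0.219), np.float64(0.256)]
handle [0.47520002 0.17738733 0.062     ] [0.47998416 0.06100088 0.062     ] [0.47759209 0.1191941  0.062     ] 0.1164847387832833
panel [0.5218 0.2276 0.087 ]
panel [0.5299 0.0135 0.087 ]
panel [0.5095 0.2272 0.087 ]
panel [0.5176 0.0135 0.087 ]
[0.77801127 0.13059346 0.1       ] [0.65013784 0.1262305  0.1       ] 0.03410612593379893 0.037063500254867335 0.0349908184948872 0.041082493350658875
handle->front along 0.17268666905816063 lat 0.0009274194190370156
```

```bash
cat >> h.py <<'E'
from scipy.spatial.transform import Rotation as R
def plan(p,yd=92.1):
    o=get_obs(); w=o['eef_rot']; r=R.from_quat([w[1],w[2],w[3],w[0]])
    y=np.array([np.cos(np.radians(yd)),np.sin(np.radians(yd)),0]); z=np.array([0,0,-1.]); x=np.cross(y,z)
    rt=R.from_matrix(np.c_[x,y,z]); rv=(r.inv()*rt).as_rotvec()
    e=np.array(p)-o['eef_pos']
    print('t',round(o['time_s'],2),'pos',o['eef_pos'].round(4),'F',o['wrist_force'].round(1),'open',round(o['opening'],3))
    print('err world',e.round(4),'tool now units',(r.inv().apply(e)/.2).round(3),'tool after rot',(rt.inv().apply(e)/.2).round(3),'rot units',(np.degrees(rv)/60).round(3))
E
python3 -c "
from h import *
plan((.441,-.1965,.18))"
```

```text
t 0.85 pos [0.2249 0.5292 0.2313] F [-0.2  0.6 -0. ] open 1.0
err world [ 0.2161 -0.7257 -0.0513] tool now units [-2.414 -2.917  0.256] tool after rot [-0.947 -3.666  0.257] rot units [ 0.     0.    -0.419]
```

Call:
arm_command:
  motion: "0 0 0 0 0 -0.105 1; 0 0 0 0 0 -0.105 1; 0 0 0 0 0 -0.105 1; 0 0 0 0 0 -0.105 1; -0.05 -0.18 0 0 0 0 1; -0.05 -0.18 0 0 0 0 1; -0.05 -0.18 0 0 0 0 1; -0.05 -0.18 0 0 0 0 1; -0.05 -0.18 0 0 0 0 1; -0.05 -0.18 0 0 0 0 1"

```text
time_s: 1.68
eef_pos: [0.2974, 0.3155, 0.2299]
eef_rot: [0.0, -0.036, 0.999, 0.001]
wrist_force: [1.1, -0.2, 0.9]
opening: 1.005
```

Call:
arm_command:
  motion: "-0.05 -0.18 0 0 0 0 1; -0.05 -0.18 0 0 0 0 1; -0.05 -0.18 0 0 0 0 1; -0.05 -0.18 0 0 0 0 1; -0.05 -0.18 0 0 0 0 1; -0.05 -0.18 0 0 0 0 1; -0.05 -0.18 0 0 0 0 1; -0.05 -0.18 0 0 0 0 1; -0.05 -0.18 0 0 0 0 1; 0 0 0 0 0 0 1"

```text
time_s: 2.52
eef_pos: [0.4152, -0.0224, 0.2333]
eef_rot: [0.007, -0.035, 0.999, -0.0]
wrist_force: [-0.6, 0.4, 0.9]
opening: 1.0
```

```bash
python3 -c "
from h import *
plan((.441,-.1965,.1))"
```

```text
t 2.52 pos [ 0.4152 -0.0224  0.2333] F [-0.6  0.4  0.9] open 1.0
err world [ 0.0258 -0.1741 -0.1333] tool now units [-0.06  -0.877  0.668] tool after rot [-0.097 -0.875  0.667] rot units [-0.001  0.013  0.031]
```

Call:
arm_command:
  motion: "-0.01 -0.15 0.04 0 0.013 0.03 1; -0.02 -0.15 0.06 0 0 0 1; -0.02 -0.15 0.08 0 0 0 1; -0.02 -0.15 0.08 0 0 0 1; -0.01 -0.15 0.08 0 0 0 1; -0.01 -0.1 0.1 0 0 0 1; 0 0 0 0 0 0 1; 0 0 0 0 0 0 1"

```text
time_s: 3.18
eef_pos: [0.4434, -0.2013, 0.1449]
eef_rot: [0.004, -0.016, 1.0, -0.001]
wrist_force: [0.7, 0.4, 1.2]
opening: 1.001
```

```bash
python3 -c "
from h import *
plan((.441,-.1965,.08))
c=shot('side','s1.png'); shot('top','t1.png')"
```

```text
t 3.18 pos [ 0.4434 -0.2013  0.1449] F [0.7 0.4 1.2] open 1.001
err world [-0.0024  0.0048 -0.0649] tool now units [0.014 0.025 0.324] tool after rot [0.011 0.024 0.325] rot units [-0.003  0.007 -0.005]
```

View pics/s1.png

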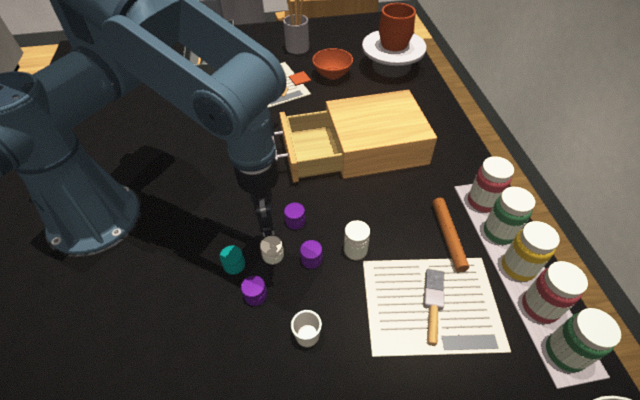

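The open gripper hangs over the white jar (270,248) and the neighbours are undisturbed. Next I centre it and descend.

Call:
arm_command:
  motion: "0.014 0.025 0.06 0 0.007 -0.005 1; 0 0 0.08 0 0 0 1; 0 0 0.08 0 0 0 1; 0 0 0.08 0 0 0 1; 0 0 0 0 0 0 1; 0 0 0 0 0 0 1"

```text
time_s: 3.78
eef_pos: [0.443, -0.1892, 0.0867]
eef_rot: [0.003, -0.024, 1.0, -0.004]
wrist_force: [0.7, -0.3, 0.2]
opening: 0.998
```

```bash
python3 -c "
from h import *
plan((.441,-.1965,.014))"
```

```text
t 3.78 pos [ 0.443  -0.1892  0.0867] F [ 0.7 -0.3  0.2] open 0.998
err world [-0.002  -0.0073 -0.0727] tool now units [ 0.014 -0.033  0.364] tool after rot [ 0.011 -0.036  0.364] rot units [-0.008  0.006  0.011]
```

Call:
arm_command:
  motion: "0.012 -0.033 0 -0.008 0.006 0.01 1; 0 0 0 0 0 0 1; 0 0 0 0 0 0 1"

```text
time_s: 4.03
eef_pos: [0.4417, -0.1952, 0.089]
eef_rot: [0.001, -0.02, 1.0, -0.0]
wrist_force: [-0.1, 0.1, -0.9]
opening: 1.001
```

```bash
python3 -c "
from h import *
plan((.441,-.1965,.014))"
```

```text
t 4.03 pos [ 0.4417 -0.1952  0.089 ] F [-0.1  0.1 -0.9] open 1.001
err world [-0.0007 -0.0013 -0.075 ] tool now units [ 0.004 -0.006  0.375] tool after rot [ 0.004 -0.006  0.375] rot units [-0.001  0.001  0.003]
```

Call:
arm_command:
  motion: "0.004 -0.006 0.08 0 0 0 1; 0 0 0.08 0 0 0 1; 0 0 0.08 0 0 0 1; 0 0 0.06 0 0 0 1; 0 0 0 0 0 0 1; 0 0 0 0 0 0 1"

```text
time_s: 4.53
eef_pos: [0.4459, -0.2012, 0.0334]
eef_rot: [0.006, -0.019, 1.0, -0.005]
wrist_force: [0.7, 0.7, 0.3]
opening: 1.001
```

```bash
python3 -c "
from h import *
plan((.441,-.1965,.014))"
```

```text
t 4.53 pos [ 0.4459 -0.2012  0.0334] F [0.7 0.7 0.3] open 1.001
err world [-0.0049  0.0047 -0.0194] tool now units [0.025 0.026 0.096] tool after rot [0.024 0.025 0.097] rot units [-0.009  0.011  0.001]
```

Call:
arm_command:
  motion: "0.025 0.026 0.04 -0.009 0.011 0 1; 0 0 0.04 0 0 0 1; 0 0 0 0 0 0 1; 0 0 0 0 0 0 1"

```text
time_s: 4.87
eef_pos: [0.4421, -0.1972, 0.0187]
eef_rot: [0.001, -0.019, 1.0, -0.001]
wrist_force: [-0.3, 0.3, -0.1]
opening: 1.0
```

```bash
python3 -c "
from h import *
plan((.441,-.1965,.014))"
```

```text
t 4.87 pos [ 0.4421 -0.1972  0.0187] F [-0.3  0.3 -0.1] open 1.0
err world [-0.0011  0.0007 -0.0047] tool now units [0.005 0.004 0.024] tool after rot [0.005 0.004 0.024] rot units [-0.002  0.002  0.001]
```

Call:
arm_command:
  motion: "0.005 0.004 0.03 0 0 0 1; 0 0 0 0 0 0 1; 0 0 0 0 0 0 0.3; 0 0 0 0 0 0 0.3; 0 0 0 0 0 0 0.3; 0 0 0 0 0 0 0.3; 0 0 0 0 0 0 0.3; 0 0 0 0 0 0 0.3; 0 0 0 0 0 0 0.3; 0 0 0 0 0 0 0.3"

```text
time_s: 5.7
eef_pos: [0.4417, -0.1968, 0.0132]
eef_rot: [0.002, -0.019, 1.0, -0.002]
wrist_force: [0.3, 0.5, -0.0]
opening: 0.568
```

Call:
arm_command:
  motion: "0 0 0 0 0 0 0.3; 0 0 0 0 0 0 0.3; 0 0 0 0 0 0 0.3; 0 0 0 0 0 0 0.3"

```text
time_s: 6.03
eef_pos: [0.4417, -0.1968, 0.0132]
eef_rot: [0.002, -0.019, 1.0, -0.002]
wrist_force: [-0.3, 0.9, 0.4]
opening: 0.571
```

```bash
python3 -c "
from h import *
plan((.441,-.1965,.20))
c=shot('side','s2.png');cv2.imwrite('pics/s2c.png',cv2.resize(c['img'][170:330,190:400][:,:,::-1],None,fx=3,fy=3))"
```

```text
t 6.03 pos [ 0.4417 -0.1968  0.0132] F [-0.3  0.9  0.4] open 0.571
err world [-0.0007  0.0003  0.1868] tool now units [-0.    -0.001 -0.934] tool after rot [ 0.003  0.002 -0.934] rot units [-0.003  0.004  0.001]
```

View pics/s2c.png

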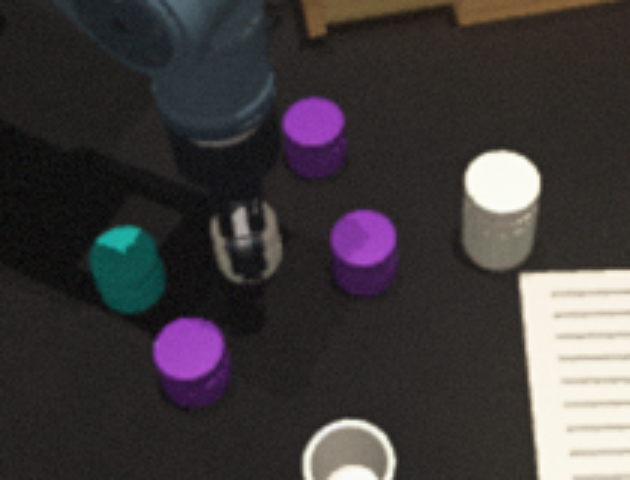

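The fingers stopped at 0.57 (about 49 mm), so the white jar is gripped and its neighbours are untouched. Next I lift it.

Call:
arm_command:
  motion: "0 0 -0.08 0 0 0 0.3; 0 0 -0.14 0 0 0 0.3; 0 0 -0.14 0 0 0 0.3; 0 0 -0.14 0 0 0 0.3; 0 0 -0.14 0 0 0 0.3; 0 0 -0.14 0 0 0 0.3; 0 0 -0.14 0 0 0 0.3; 0 0 0 0 0 0 0.3"

```text
time_s: 6.75
eef_pos: [0.4377, -0.1941, 0.2016]
eef_rot: [-0.002, -0.019, 1.0, 0.002]
wrist_force: [1.6, -0.7, -0.4]
opening: 0.567
```

```bash
python3 -c "
from h import *
plan((.591,.123,.19))
c=shot('side','s3.png')"
```

```text
t 6.75 pos [ 0.4377 -0.1941  0.2016] F [ 1.6 -0.7 -0.4] open 0.567
err world [ 0.1533  0.3171 -0.0116] tool now units [-0.826  1.555  0.059] tool after rot [-0.824  1.556  0.058] rot units [ 0.003 -0.004  0.001]
```

View pics/s3.png

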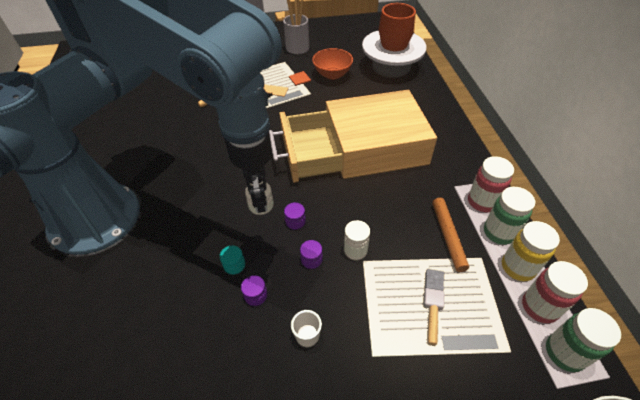

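The jar hangs in the gripper at (259,198). Its old place is empty and all the others stand. Next I carry it over the drawer.

Call:
arm_command:
  motion: "-0.06 0.11 0 0 0 0 0.3; -0.08 0.15 0 0 0 0 0.3; -0.08 0.15 0 0 0 0 0.3; -0.08 0.15 0 0 0 0 0.3; -0.08 0.15 0 0 0 0 0.3; -0.08 0.15 0 0 0 0 0.3; -0.08 0.15 0 0 0 0 0.3; -0.08 0.15 0 0 0 0 0.3; -0.08 0.15 0 0 0 0 0.3; -0.08 0.15 0 0 0 0 0.3"

```text
time_s: 7.63
eef_pos: [0.579, 0.112, 0.1831]
eef_rot: [-0.013, -0.012, 1.0, 0.003]
wrist_force: [0.1, -0.5, -1.2]
opening: 0.569
```

```bash
python3 -c "
from h import *
plan((.591,.123,.16))"
```

```text
t 7.63 pos [0.579  0.112  0.1831] F [ 0.1 -0.5 -1.2] open 0.569
err world [ 0.012   0.011  -0.0231] tool now units [-0.064  0.053  0.114] tool after rot [-0.062  0.053  0.116] rot units [ 0.006 -0.026 -0.011]
```

Call:
arm_command:
  motion: "-0.03 0.027 0.03 0.006 -0.026 -0.011 0.3; -0.03 0.027 0.03 0 0 0 0.3; 0 0 0 0 0 0 0.3; 0 0 0 0 0 0 0.3"

```text
time_s: 7.97
eef_pos: [0.5884, 0.1317, 0.1619]
eef_rot: [-0.005, -0.023, 1.0, 0.001]
wrist_force: [0.2, 0.2, -2.8]
opening: 0.567
```

```bash
python3 -c "
from h import *
plan((.591,.123,.11))
c=shot('top','t4.png');cv2.imwrite('pics/t4c.png',cv2.resize(c['img'][30:260,130:330][:,:,::-1],None,fx=2.5,fy=2.5))
c=shot('side','s4.png');cv2.imwrite('pics/s4c.png',cv2.resize(c['img'][60:220,220:450][:,:,::-1],None,fx=3,fy=3))"
```

```text
t 7.97 pos [0.5884 0.1317 0.1619] F [ 0.2  0.2 -2.8] open 0.567
err world [ 0.0026 -0.0087 -0.0519] tool now units [-0.013 -0.044  0.26 ] tool after rot [-0.011 -0.044  0.26 ] rot units [ 0.002 -0.009  0.009]
```

View pics/t4c.png

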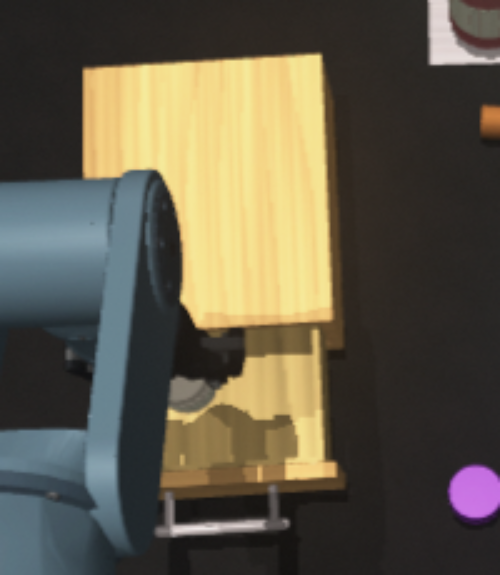

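View pics/s4c.png

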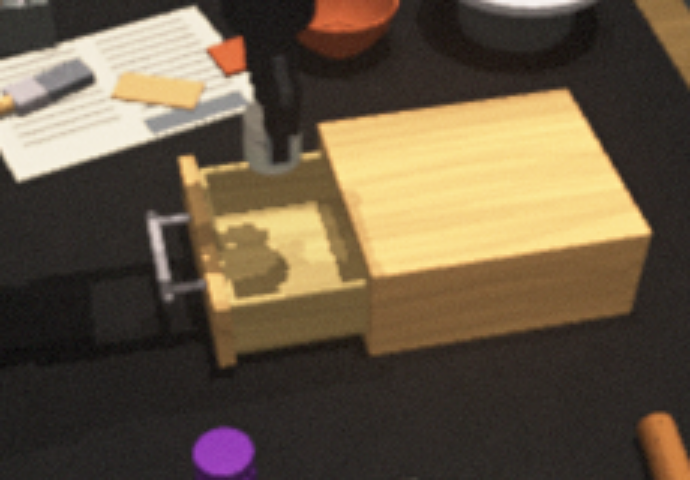

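Both views show the jar hanging above the drawer opening, clear of the front panel and the unit. I lower it in stages.

Call:
arm_command:
  motion: "-0.005 -0.044 0.04 0.002 -0.009 0.009 0.3; 0 0 0.08 0 0 0 0.3; 0 0 0.08 0 0 0 0.3; 0 0 0 0 0 0 0.3; 0 0 0 0 0 0 0.3"

```text
time_s: 8.48
eef_pos: [0.5903, 0.1172, 0.1236]
eef_rot: [0.002, -0.014, 1.0, -0.0]
wrist_force: [-0.2, -0.1, -1.0]
opening: 0.576
```

```bash
python3 -c "
from h import *
plan((.589,.123,.06))"
```

```text
t 8.48 pos [0.5903 0.1172 0.1236] F [-0.2 -0.1 -1. ] open 0.576
err world [-0.0013  0.0058 -0.0636] tool now units [0.007 0.029 0.318] tool after rot [0.005 0.029 0.318] rot units [-0.001  0.004 -0.008]
```

Call:
arm_command:
  motion: "0.006 0.025 0.06 -0.001 0.004 -0.008 0.3; 0 0 0.07 0 0 0 0.3; 0 0 0.07 0 0 0 0.3; 0 0 0.05 0 0 0 0.3; 0 0 0 0 0 0 0.3; 0 0 0 0 0 0 0.3"

```text
time_s: 8.98
eef_pos: [0.5915, 0.1218, 0.0751]
eef_rot: [0.003, -0.018, 1.0, 0.0]
wrist_force: [0.0, 0.8, -1.6]
opening: 0.57
```

```bash
python3 -c "
from h import *
plan((.589,.123,.036))"
```

```text
t 8.98 pos [0.5915 0.1218 0.0751] F [ 0.   0.8 -1.6] open 0.57
err world [-0.0025  0.0012 -0.0391] tool now units [0.013 0.007 0.195] tool after rot [0.012 0.007 0.195] rot units [ 0.     0.006 -0.   ]
```

Call:
arm_command:
  motion: "0.012 0.006 0.05 0 0.006 0 0.3; 0 0 0.05 0 0 0 0.3; 0 0 0.05 0 0 0 0.3; 0 0 0 0 0 0 0.3; 0 0 0 0 0 0 0.3"

```text
time_s: 9.4
eef_pos: [0.5903, 0.1233, 0.044]
eef_rot: [0.001, -0.018, 1.0, 0.0]
wrist_force: [-0.4, 0.0, -1.4]
opening: 0.573
```

```bash
python3 -c "
from h import *
plan((.589,.123,.036))"
```

```text
t 9.4 pos [0.5903 0.1233 0.044 ] F [-0.4  0.  -1.4] open 0.573
err world [-0.0013 -0.0003 -0.008 ] tool now units [ 0.007 -0.001  0.04 ] tool after rot [ 0.007 -0.001  0.04 ] rot units [0.    0.002 0.   ]
```

Call:
arm_command:
  motion: "0 0 0.02 0 0.002 0 0.3; 0 0 0.015 0 0 0 0.3; 0 0 0 0 0 0 0.3; 0 0 0 0 0 0 0.3"

```text
time_s: 9.73
eef_pos: [0.5906, 0.1233, 0.0365]
eef_rot: [0.0, -0.019, 1.0, 0.0]
wrist_force: [0.4, -0.4, -1.3]
opening: 0.567
```

Call:
arm_command:
  motion: "0 0 0.008 0 0 0 0.3; 0 0 0 0 0 0 0.3; 0 0 0 0 0 0 0.3"

```text
time_s: 9.98
eef_pos: [0.5915, 0.1233, 0.0358]
eef_rot: [0.001, -0.019, 1.0, 0.0]
wrist_force: [-0.4, -0.1, 0.1]
opening: 0.572
```

```bash
python3 -c "
from h import *
plan((.589,.123,.0352))
c=shot('side','s5.png');cv2.imwrite('pics/s5c.png',cv2.resize(c['img'][60:220,220:450][:,:,::-1],None,fx=3,fy=3))"
```

```text
t 9.98 pos [0.5915 0.1233 0.0358] F [-0.4 -0.1  0.1] open 0.572
err world [-0.0025 -0.0003 -0.0006] tool now units [ 0.013 -0.001  0.003] tool after rot [ 0.013 -0.001  0.003] rot units [0.    0.002 0.   ]
```

View pics/s5c.png

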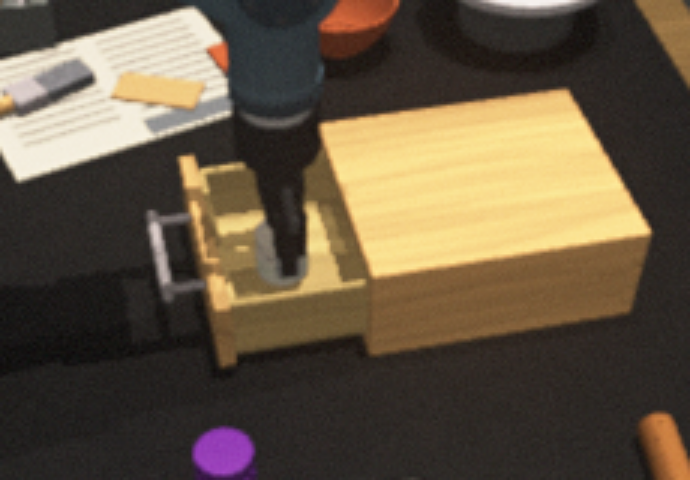

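The jar is down in the drawer and the wrist force has lost its weight (-1.4 to 0.1 N), so it is on the floor. Next I release it and lift off.

Call:
arm_command:
  motion: "0 0 0.002 0 0 0 0.3; 0 0 0 0 0 0 0.62; 0 0 0 0 0 0 0.7; 0 0 0 0 0 0 0.8; 0 0 0 0 0 0 0.9; 0 0 0 0 0 0 0.9; 0 0 0 0 0 0 0.9; 0 0 0 0 0 0 0.9; 0 0 0 0 0 0 0.9; 0 0 0 0 0 0 0.9"

```text
time_s: 10.87
eef_pos: [0.5925, 0.1233, 0.0366]
eef_rot: [0.002, -0.019, 1.0, 0.0]
wrist_force: [1.0, 0.1, -0.1]
opening: 0.899
```

```bash
python3 -c "
from h import *
plan((.591,.123,.09))"
```

```text
t 10.87 pos [0.5925 0.1233 0.0366] F [ 1.   0.1 -0.1] open 0.899
err world [-0.0015 -0.0003  0.0534] tool now units [ 0.006 -0.001 -0.267] tool after rot [ 0.008 -0.001 -0.267] rot units [0.    0.004 0.   ]
```

Call:
arm_command:
  motion: "0.006 0 -0.05 0 0.004 0 0.9; 0 0 -0.06 0 0 0 0.9; 0 0 -0.06 0 0 0 0.9; 0 0 -0.06 0 0 0 0.9; 0 0 0 0 0 0 0.9"

```text
time_s: 11.28
eef_pos: [0.5913, 0.1233, 0.0877]
eef_rot: [-0.0, -0.019, 1.0, 0.0]
wrist_force: [0.6, 0.4, 0.2]
opening: 0.901
```

Call:
arm_command:
  motion: "0 0 -0.12 0 0 0 0.9; 0 0 -0.15 0 0 0 0.9; 0 0 -0.15 0 0 0 0.9; 0 0 -0.15 0 0 0 0.9; 0 0 0 0 0 0 0.9"

```text
time_s: 11.7
eef_pos: [0.5907, 0.1232, 0.2089]
eef_rot: [0.001, -0.018, 1.0, 0.0]
wrist_force: [0.9, -0.3, 0.8]
opening: 0.899
```

```bash
python3 -c "
from h import *
plan((.38,.114,.19))
c=shot('side','s6.png');cv2.imwrite('pics/s6c.png',cv2.resize(c['img'][60:220,220:450][:,:,::-1],None,fx=3,fy=3))"
```

```text
t 11.7 pos [0.5907 0.1232 0.2089] F [ 0.9 -0.3  0.8] open 0.899
err world [-0.2107 -0.0092 -0.0189] tool now units [ 1.055 -0.007  0.093] tool after rot [ 1.055 -0.007  0.094] rot units [0.    0.001 0.   ]
```

View pics/s6c.png

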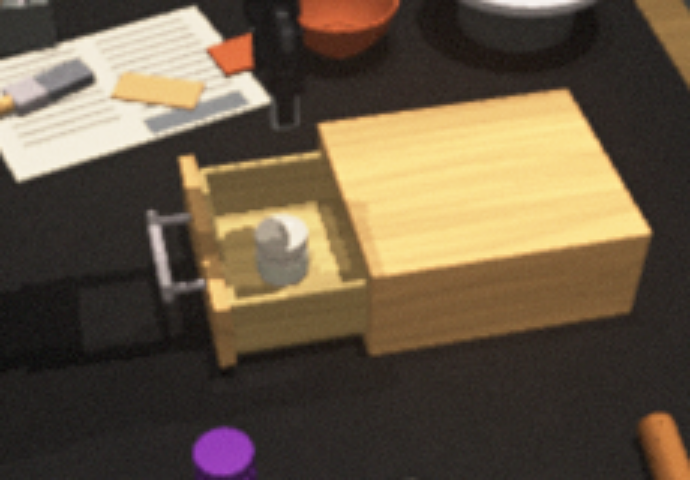

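The jar stands upright, freed, in the drawer at about crop (282,250). Next I retreat in front of the handle and shut the jaws to push it.

Call:
arm_command:
  motion: "0.15 0 0 0 0 0 0.9; 0.18 0 0 0 0 0 0.7; 0.18 0 0 0 0 0 0.5; 0.18 0 0 0 0 0 0.3; 0.18 0 0 0 0 0 0.2; 0.15 0 0 0 0 0 0.2; 0 0 0 0 0 0 0.2; 0 0 0 0 0 0 0.2"

```text
time_s: 12.42
eef_pos: [0.3731, 0.115, 0.1976]
eef_rot: [-0.005, -0.018, 1.0, 0.0]
wrist_force: [-0.2, -0.3, 0.1]
opening: 0.199
```

```bash
python3 -c "
from h import *
plan((.415,.117,.043))"
```

```text
t 12.42 pos [0.3731 0.115  0.1976] F [-0.2 -0.3  0.1] open 0.199
err world [ 0.0419  0.002  -0.1546] tool now units [-0.218  0.002  0.771] tool after rot [-0.21   0.002  0.773] rot units [ 0.    -0.01  -0.001]
```

Call:
arm_command:
  motion: "-0.02 0 0.1 0 -0.01 0 0.2; -0.02 0 0.12 0 0 0 0.2; -0.02 0 0.12 0 0 0 0.2; -0.02 0 0.12 0 0 0 0.2; -0.02 0 0.12 0 0 0 0.2; -0.02 0 0.12 0 0 0 0.2; 0 0 0 0 0 0 0.2; 0 0 0 0 0 0 0.2"

```text
time_s: 13.08
eef_pos: [0.4042, 0.1157, 0.0517]
eef_rot: [0.003, -0.018, 1.0, 0.0]
wrist_force: [0.2, -0.7, 0.0]
opening: 0.202
```

```bash
python3 -c "
from h import *
plan((.44,.118,.043))"
```

```text
t 13.08 pos [0.4042 0.1157 0.0517] F [ 0.2 -0.7  0. ] open 0.202
err world [ 0.0358  0.0023 -0.0087] tool now units [-0.179  0.005  0.045] tool after rot [-0.179  0.005  0.043] rot units [ 0.     0.006 -0.002]
```

Call:
arm_command:
  motion: "-0.06 0.003 0.03 0 0.006 -0.002 0.2; -0.06 0 0.01 0 0 0 0.2; -0.06 0 0 0 0 0 0.2; -0.04 0 0 0 0 0 0.2; 0 0 0 0 0 0 0.2"

```text
time_s: 13.5
eef_pos: [0.4528, 0.1181, 0.0478]
eef_rot: [0.001, -0.019, 1.0, 0.0]
wrist_force: [0.7, 0.7, 0.3]
opening: 0.199
```

```bash
python3 -c "
from h import *
plan((.461,.1195,.043))
c=shot('side','s7.png');cv2.imwrite('pics/s7c.png',cv2.resize(c['img'][60:220,220:450][:,:,::-1],None,fx=3,fy=3))"
```

```text
t 13.5 pos [0.4528 0.1181 0.0478] F [0.7 0.7 0.3] open 0.199
err world [ 0.0082  0.0014 -0.0048] tool now units [-0.041  0.006  0.024] tool after rot [-0.041  0.006  0.024] rot units [0.    0.003 0.001]
```

View pics/s7c.png

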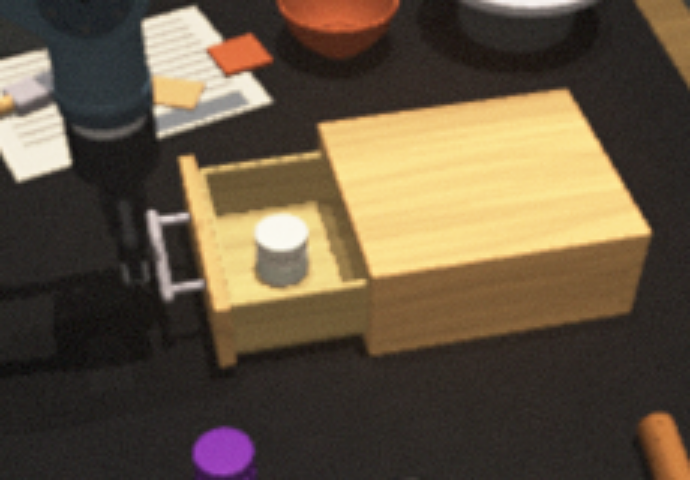

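The fingertips are just in front of the bar at crop (140,265) and the jar stands upright. Next I push gently.

Call:
arm_command:
  motion: "-0.02 0.006 0.024 0 0.003 0 0.2; -0.03 0 0 0 0 0 0.2; -0.03 0 0 0 0 0 0.2; -0.04 0 0 0 0 0 0.2; -0.04 0 0 0 0 0 0.2; -0.04 0 0 0 0 0 0.2; -0.04 0 0 0 0 0 0.2; -0.04 0 0 0 0 0 0.2"

```text
time_s: 14.22
eef_pos: [0.5096, 0.122, 0.0432]
eef_rot: [-0.002, -0.019, 1.0, -0.0]
wrist_force: [-0.8, 0.6, 1.4]
opening: 0.197
```

```bash
python3 -c "
from h import *
plan((.588,.124,.043))
c=shot('side','s8.png');cv2.imwrite('pics/s8c.png',cv2.resize(c['img'][60:220,220:450][:,:,::-1],None,fx=3,fy=3))"
```

```text
t 14.22 pos [0.5096 0.122  0.0432] F [-0.8  0.6  1.4] open 0.197
err world [ 0.0784  0.002  -0.0002] tool now units [-0.392 -0.005 -0.001] tool after rot [-0.392 -0.004  0.001] rot units [-0.    -0.004  0.002]
```

View pics/s8c.png

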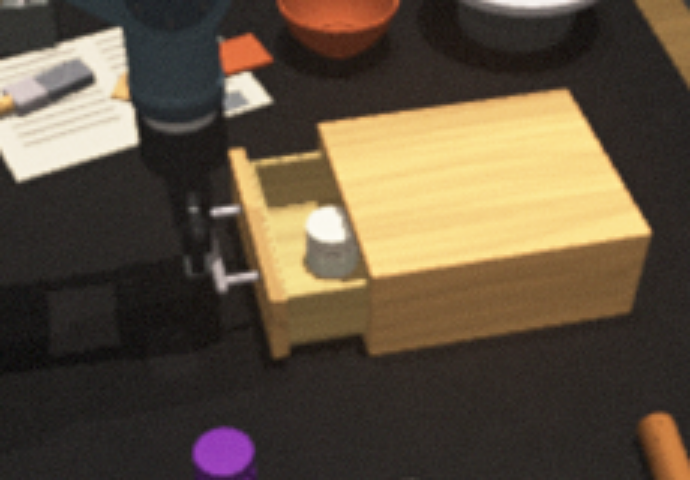

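The drawer is moving and the jar is still upright with it. Contact is at the bar's centre, so I continue.

Call:
arm_command:
  motion: "-0.03 0 0 0 0 0 0.2; -0.04 0 0 0 0 0 0.2; -0.04 0 0 0 0 0 0.2; -0.04 0 0 0 0 0 0.2; -0.04 0 0 0 0 0 0.2; -0.04 0 0 0 0 0 0.2; -0.04 0 0 0 0 0 0.2; -0.02 0 0 0 0 0 0.2"

```text
time_s: 14.93
eef_pos: [0.5756, 0.1244, 0.043]
eef_rot: [-0.001, -0.019, 1.0, 0.0]
wrist_force: [0.8, 0.2, -0.4]
opening: 0.202
```

```bash
python3 -c "
from h import *
plan((.588,.124,.043))
c=shot('side','s9.png');cv2.imwrite('pics/s9c.png',cv2.resize(c['img'][60:220,220:450][:,:,::-1],None,fx=3,fy=3))"
```

```text
t 14.93 pos [0.5756 0.1244 0.043 ] F [ 0.8  0.2 -0.4] open 0.202
err world [ 0.0124 -0.0004 -0.    ] tool now units [-0.062 -0.004  0.   ] tool after rot [-0.062 -0.004  0.   ] rot units [ 0.    -0.003  0.001]
```

View pics/s9c.png

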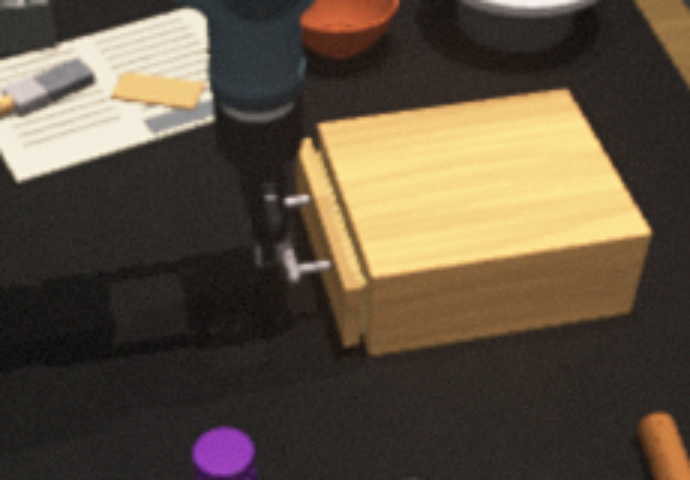

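The drawer is nearly shut, with a gap of about 10 mm. I finish in small steps and watch the force.

Call:
arm_command:
  motion: "-0.02 0 0 0 0 0 0.2; -0.02 0 0 0 0 0 0.2; -0.02 0 0 0 0 0 0.2"

```text
time_s: 15.23
eef_pos: [0.5846, 0.1248, 0.0422]
eef_rot: [-0.006, -0.019, 1.0, -0.0]
wrist_force: [-28.1, -2.5, 24.3]
opening: 0.198
```

Call:
arm_command:
  motion: "-0.015 0 0 0 0 0 0.2; -0.01 0 0 0 0 0 0.2"

```text
time_s: 15.4
eef_pos: [0.5839, 0.1249, 0.0416]
eef_rot: [-0.013, -0.02, 1.0, -0.001]
wrist_force: [-6.8, -1.8, 5.2]
opening: 0.201
```

```bash
python3 -c "
from h import *
plan((.588,.124,.043))
c=shot('side','s10.png');cv2.imwrite('pics/s10c.png',cv2.resize(c['img'][60:220,220:450][:,:,::-1],None,fx=3,fy=3))"
```

```text
t 15.4 pos [0.5839 0.1249 0.0416] F [-6.8 -1.8  5.2] open 0.201
err world [ 0.0041 -0.0009  0.0014] tool now units [-0.02  -0.006 -0.008] tool after rot [-0.02  -0.005 -0.007] rot units [-0.001 -0.026  0.003]
```

View pics/s10c.png

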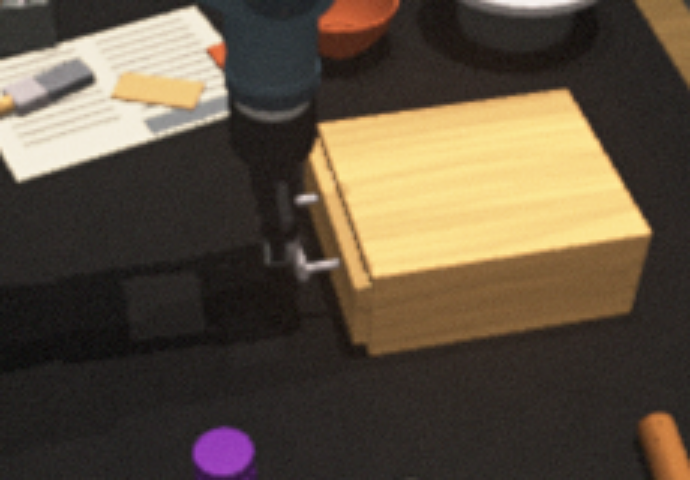

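The force rise to 28 N and the flush front panel both say the stop is reached. I back off.

Call:
arm_command:
  motion: "0.03 0 0 0 0 0 0.2; 0.08 0 0 0 0 0 0.2; 0.15 0 0 0 0 0 0.2; 0.18 0 0 0 0 0 0.2; 0.18 0 -0.1 0 0 0 0.2; 0.1 0 -0.15 0 0 0 0.2; 0.05 0.1 -0.18 0 0 0 0.2; 0 0.15 -0.18 0 0 0 0.2; 0 0.15 -0.1 0 0 0 0.2; 0 0 0 0 0 0 0.2"

```text
time_s: 16.28
eef_pos: [0.4216, 0.198, 0.1874]
eef_rot: [-0.013, -0.017, 1.0, 0.0]
wrist_force: [1.1, 0.7, -0.2]
opening: 0.204
```

```bash
python3 - <<'E'
from h import *
plan((.4,.2,.2))
c=shot('top','t11.png');cv2.imwrite('pics/t11c.png',cv2.resize(c['img'][40:260,150:280][:,:,::-1],None,fx=2.7,fy=2.7,interpolation=cv2.INTER_CUBIC))
d=shot('side','s11.png')
E
```

```text
t 16.28 pos [0.4216 0.198  0.1874] F [ 1.1  0.7 -0.2] open 0.204
err world [-0.0216  0.002   0.0126] tool now units [ 0.109  0.014 -0.06 ] tool after rot [ 0.108  0.014 -0.063] rot units [ 0.001 -0.024 -0.003]
```

View pics/t11c.png

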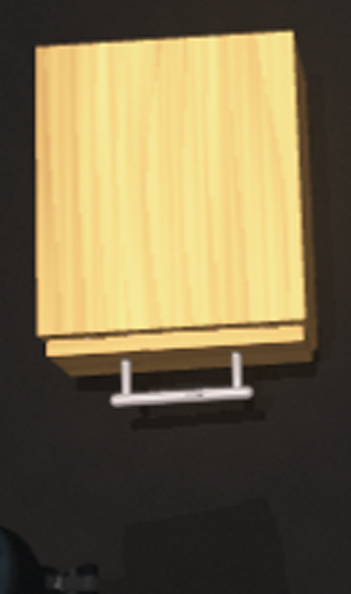

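View pics/s11.png

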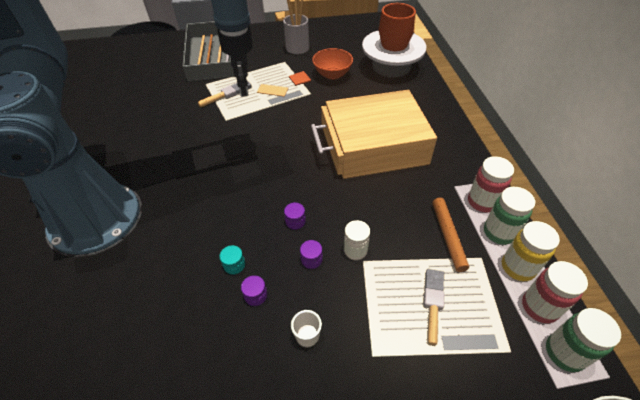

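```bash
python3 - <<'E'
from h import *
c=camera('top')
f=lambda u,v,z: ray(c,150+u/2.7-.3,40+v/2.7-.3,z)
h=(f(112,400,.062)+f(252,392,.062))/2
X=np.array([np.cos(.036),np.sin(.036)])
print('handle',h,'to body front',X@(np.array([.6501,.1262])-h[:2]),'(shut: 0.050)','moved',X@(h[:2]-[.4776,.1192]))
hand_in()
E
```

```text
handle [0.60135281 0.12384238 0.062     ] to body front 0.04880045681716317 (shut: 0.050) moved 0.1238397208260824
the job is handed in; nothing more can be done
```

The small white jar is standing in the drawer and the drawer is shut. I handed the job in at about 16 s of robot time.

- **Picking and placing:** I picked the white squat jar out from among the purple and turquoise look-alikes. I set it down on the drawer floor, where the wrist force showed its weight taken up, then let go. I saw it standing upright after release.
- **Shutting the drawer:** I pushed on the handle bar in small steps until the drawer met its stop. The wrist force peaked at about 28 N along the push and 24 N upward, and I then backed the arm clear.
- **Last checks:** The handle is 49 mm in front of the unit's body (50 mm means fully shut), and the drawer moved about 124 mm. The arm touches nothing, and the tall jar and the cup are still standing in the same places in the side view.
- **Not seen:** The jar can't be seen inside the shut drawer. It was upright and moving with the drawer when I last saw it, with the drawer about half shut. The final contact with the stop was gentle.

No check failed. The arm drifted a few mm on some moves, and I corrected that before the grasp and before the placing.

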